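# Scoop walnuts from the tray into the bowl

## Task

Take the metal scoop by its black handle, scoop walnuts out of the wooden tray and tip at least three of the four into the blue bowl; use the scoop, not the fingers, on the walnuts. Every walnut must finally lie in the bowl or in the tray, none on the worktop. Then stand the scoop back on the worktop on its flat bottom and let go, and leave the bowl and the things around where they are.

Things in the scene. Friction and masses are not known exactly. Their poses are not given: they have to be found in the camera images.
- scoop_grip (a point): Middle of the scoop's black handle: flat-sided bar 20 mm wide (own y), 16 mm thick, 75 mm of it free. Axes as scoop. The handle slopes up to the rear at 22 deg from level, so a gripper square to it leans 22 deg, fingers pointing down and forward (noseward). This point is 64.6 mm above the scoop's underside and 136 mm behind its nose edge.
- scoop: Loose steel hand scoop, 0.13 kg, standing level on its flat bottom. Origin on the underside, under the middle of the pan; x to the open nose edge (43 mm ahead), y across, z up; the nose starts pointing to the robot's left (world +y, within 0.2 rad).
- scoop_pan (a point): Point in the pan, 15 mm above the scoop's underside, same axes. Pan 86 mm long, 88 mm wide outside, floor 2 mm thick; open above and at the nose (+x). Flat floor; sides and back 38 mm high, but the sides only 14 mm high over the 22 mm next to the nose.
- tray_floor (a point): On the floor (8 mm above the worktop) of the fixed wooden tray. x runs from its low front end to its rear end (world +y, within 0.1 rad), z up. Inside 102 mm wide; flat from x=-152 to +90 mm, then the back slopes up at 40 deg to x=+166. Above the worktop the front wall is 28 mm high, the sides 48, and beyond x=+40 mm sides and rear 80. Walnuts start between x=-15 and 77 mm (centres).
- bowl: Blue ceramic bowl, loose, 176 mm wide at the rim and 62 mm high, wall 5 mm, about 0.5 kg. Origin at the centre of its underside on the worktop, z up.
- walnut_0: Brown walnut, egg shape 40 mm long (own x) and 36 mm thick, 18 g. Origin at its centre.
- walnut_1: Brown walnut, egg shape 40 mm long (own x) and 36 mm thick, 18 g. Origin at its centre.
- walnut_2: Brown walnut, egg shape 40 mm long (own x) and 36 mm thick, 18 g. Origin at its centre.
- walnut_3: Brown walnut, egg shape 40 mm long (own x) and 36 mm thick, 18 g. Origin at its centre.
- glass_mid (a point): Bystander: clear drinking glass, 80 mm wide, 91 mm high; point half-way up.
- tin_mid (a point): Bystander: red food tin, 75 mm wide, 58 mm high; point half-way up.
- spice_mid (a point): Bystander: glass spice jar with black cap, 41 mm wide, 105 mm high; point half-way up.
Not all that is in view belongs to the job. Leave any pink look-alike of the walnut_2 alone.

How it is judged:
By the outcome, as a careful person would: the job done as asked, in the order asked, and still so for the second after the job is handed in, with the robot touching nothing.
It also fails if it takes over 67 s, if anything falls off the work surface, if the arm or the gripper's body presses on something with over 40 N, if the wrist force passes 120 N, or if a joint passes its speed limit or range.

## Robot

A 6-joint arm with a two-finger parallel gripper is mounted at the origin on a cart in front of the work surface, level with it; the furniture and walls round the work are solid. World frame = base frame: x ahead of the robot, y to its left, z up, the work surface at z = 0. Lengths are in m, angles in rad, forces in N, time in s.
With the tool pointing down it reaches from about 0.275 to 0.75 m from the base axis. Payload 10.2 kg.
Tool frame: the origin (TCP) lies midway between the tips of the shut fingers; the grasp point (between the pads) lies 19 mm behind it (env.hold_point_z is the distance from the TCP to the grasp point, in m); z points along the fingers, y is the line along which they close (so a half turn about z gives the same grasp; the last joint's range is limited). The gripper opens to 85 mm and grips with 20 to 120 N. Pads are 22 mm wide; open, the fingers measure 114 mm over their backs; the gripper's body (76 mm by 85 mm) begins 54 mm behind the grasp point. The pads swing forward as they close: fully open they stand 13 mm farther back than shut.
Start: joints at [0.963, 0.313, 1.498, -0, 1.331, -0.223], TCP at [0.197, 0.487, 0.231] pointing down, gripper open.
Joint ranges: [-2.94, 2.94], [-0.97, 2.17], [0.19, 2.56], [-1.23, 4.37], [0.02, 3.11], [-2.88, 2.88]. Speed limits (rad/s): [2.39, 2.39, 3.01, 3.14, 3.14, 3.14].

## Interface

Orientations are given as a unit quaternion [x, y, z, w].
In Python, from bench import env, kinematics, monitor, eyes, job gives the robot as it stands. The module is installed in compiled form; this text tells all that it offers. Calls block until the motion is done:
- env.reach(position, orientation): joint-space move of the TCP to a pose.
- env.movel(position, velocity=0.15, frame=None, guard=None): straight line of the TCP; frame=None keeps the orientation; velocity is the mean speed in m/s. With guard (N) it stops when the force on the tool has changed by that much, and returns True; else False.
- env.set_joints(angles): joint-space move.
- env.release() and env.close_gripper(effort=None): open the fingers fully, or close them until they stop; effort is the grip in N (None keeps the last).
- env.hold(seconds).
- kinematics.ik(position, orientation): joint angles nearest the present ones, or None.
- monitor.sense(): the state.
- eyes.grab_frame(name): name is "scene" or "top" or "wrist"; returns a dict with "frame" (400x640x3 uint8, red, green, blue), "mtx" (3x3 intrinsics, pixels), "view" (4x4, takes a point from world to camera coordinates). Camera axes: x right, y down, z forward; pixel columns grow to the right and rows downward; lengths in m; the calibration is good to about 2 mm. A picture is of the moment at which its call begins. There is no depth.
A pose or a line that the arm cannot do raises env.MotionError and nothing moves.
- job.hand_in(): hands the job in; it is judged then, once.
The state is a dict: "clock": time; "joints": joint angles; "qvel": joint speeds; "joint_efforts": joint torques, N m; "position": TCP position; "ee_rot": TCP orientation; "contact_force": force on the tool from outside, world axes, zero at the start; "ft_torque": the same for the moment, N m; "finger_gap": opening from 0.0 (shut) to 1.0 (fully open); "gripper_force": force on a finger pad.
Only numpy, scipy, OpenCV 4.12 (cv2) and the standard library are available. Lean on these libraries where they do the work, as an engineer would, in place of code of your own. Each camera call takes 0.05 s, during which the arm holds its last target. There are 200 camera calls.

## Working session

There is one attempt and no reset: what is moved stays moved. The work goes in short steps, each a Python script; the robot and the scene stay as the last script left them, time stands still between calls to the robot, and variables do not carry over. Pictures are saved under pics/ and viewed, at most 10 in all, crops included, and the job is handed in when it is done.

```bash
ls; mkdir -p pics; python3 - <<'E'
from bench import env, kinematics, monitor, eyes, job
import cv2,json,numpy as np
for n in ["scene","top"]:
    f=eyes.grab_frame(n); cv2.imwrite(f"pics/{n}0.png",f["frame"][:,:,::-1]); np.savez(f"pics/{n}0.npz",**{k:np.array(v) for k,v in f.items()})
    print(n,np.round(f["mtx"],1).tolist(),np.round(f["view"],3).tolist())
s=monitor.sense();print(s["clock"],s["position"],s["ee_rot"],s["joints"],s["finger_gap"],env.hold_point_z)
E
```

```text
pics
scene [[503.8, 0.0, 320.3], [0.0, 503.8, 198.0], [0.0, 0.0, 1.0]] [[0.69, -0.723, -0.015, -0.434], [-0.403, -0.367, -0.838, 0.291], [0.601, 0.585, -0.545, 1.298], [0.0, 0.0, 0.0, 1.0]]
top [[484.9, 0.0, 316.0], [0.0, 484.9, 199.1], [0.0, 0.0, 1.0]] [[-0.022, -1.0, -0.021, 0.002], [-0.986, 0.025, -0.168, 0.612], [0.168, 0.017, -0.986, 1.232], [0.0, 0.0, 0.0, 1.0]]
0.1 [0.19695068 0.48640209 0.23080312] [ 1.91208911e-01  9.81549194e-01 -5.28625340e-04 -2.30185042e-04] [ 9.62585212e-01  3.13366387e-01  1.49836999e+00 -6.09773196e-06
  1.33100939e+00 -2.23422330e-01] 0.9992599096658774 0.0187
```

View pics/top0.png

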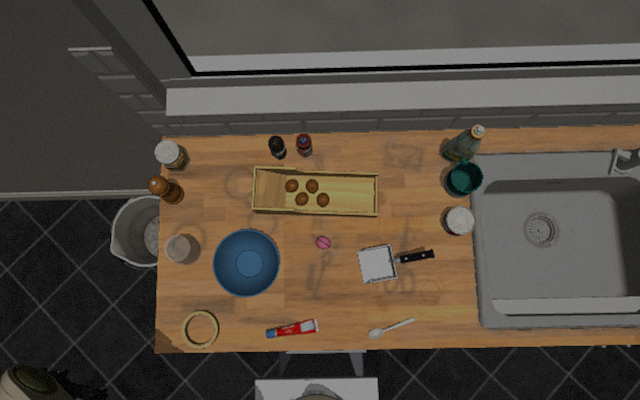

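View pics/scene0.png

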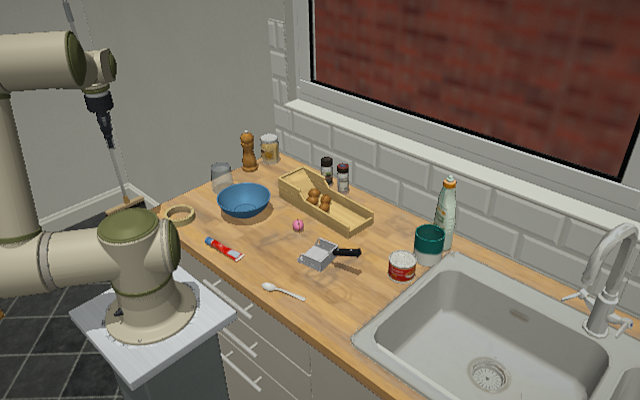

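The top view shows the bowl at (247,263), the tray spanning (252–378, 167–216), and the scoop pan at (378,264) with its black handle reaching to (433,256). There are four brown walnuts at (292,186), (312,186), (302,199) and (323,200), all in the tray and fitting the description. A pink look-alike at (323,242) lies on the worktop, so I'll leave that one. I'll confirm this in one enlarged crop.

```bash
cat > h.py <<'E'
import numpy as np, cv2
from scipy.spatial.transform import Rotation as R
def pix2w(f,uv,z):
    K,V=np.array(f["mtx"]),np.array(f["view"]); d=V[:3,:3].T@np.linalg.inv(K)@[uv[0],uv[1],1]; c=-V[:3,:3].T@V[:3,3]
    return c+d*(z-c[2])/d[2]
def w2pix(f,p):
    K,V=np.array(f["mtx"]),np.array(f["view"]); q=K@(V[:3,:3]@np.array(p)+V[:3,3]); return q[:2]/q[2]
E
python3 - <<'E'
from h import *
f=np.load("pics/top0.npz"); im=f["frame"][:,:,::-1]
c=cv2.resize(im[155:305,205:450],None,fx=3.2,fy=3.2,interpolation=cv2.INTER_CUBIC); cv2.imwrite("pics/crop0.png",c)
E
```

```text
(no output)
```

View pics/crop0.png

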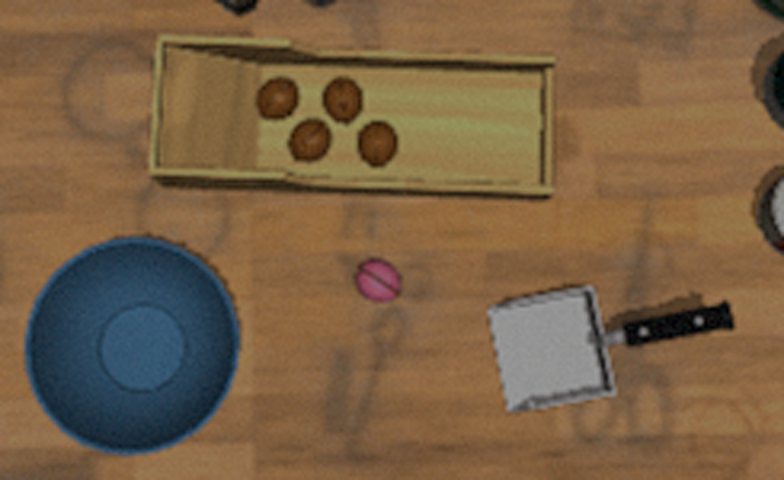

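The crop confirms it: the four brown walnuts are in the tray at crop pixels (277,98), (343,100), (310,139) and (378,143). The pink decoy is at (378,280) on the worktop. The scoop nose corners are at (489,310) and (512,411), and the handle is at (679,325). Next I'll work out the positions.

```bash
python3 - <<'E'
from h import *
f=np.load("pics/top0.npz")
P=lambda u,v,z: np.round(pix2w(f,(u/3.2+205,v/3.2+155),z),4)
print("noseL/R",P(489,310,.014),P(512,411,.014),"back",P(594,287,.038),P(615,394,.038),"handle",P(625,336,.052),P(733,316,.083),P(679,325,.070))
print("tray floor slope line",P(262,62,.008),P(255,170,.008))
print("front wall top outer",P(554,60,.028),P(551,194,.028),"inner", P(546,68,.028),P(543,187,.028))
print("rear top outer",P(160,38,.08),P(153,180,.08),"inner",P(165,44,.08),P(159,170,.08))
print("side tops outer z48",P(330,50,.048),P(548,58,.048),P(300,185,.048),P(545,194,.048))
for n in [(277,98),(343,100),(310,139),(378,143)]: print("nut",P(*n,.026))
for n in [(26,345),(238,345),(132,238),(132,455)]: print("bowl rim",P(*n,.062))
print("bowl base",P(143,348,.01))
E
```

```text
noseL/R [ 0.4728 -0.1201  0.014 ] [ 0.3894 -0.1361  0.014 ] back [ 0.4882 -0.2052  0.038 ] [ 0.4013 -0.2181  0.038 ] handle [ 0.4472 -0.2264  0.052 ] [ 0.4596 -0.3072  0.083 ] [ 0.4542 -0.2669  0.07  ]
tray floor slope line [0.691  0.0676 0.008 ] [0.5968 0.0747 0.008 ]
front wall top outer [ 0.6817 -0.1819  0.028 ] [ 0.5673 -0.1744  0.028 ] inner [ 0.6749 -0.1748  0.028 ] [ 0.5733 -0.168   0.028 ]
rear top outer [0.6972 0.1455 0.08  ] [0.5797 0.1512 0.08  ] inner [0.692  0.1414 0.08  ] [0.5877 0.1464 0.08  ]
side tops outer z48 [0.6908 0.0073 0.048 ] [ 0.6791 -0.1747  0.048 ] [0.5772 0.0342 0.048 ] [ 0.5647 -0.1673  0.048 ]
nut [0.6554 0.0538 0.026 ]
nut [ 0.6522 -0.0022  0.026 ]
nut [0.6193 0.0264 0.026 ]
nut [ 0.6145 -0.031   0.026 ]
bowl rim [0.4505 0.2566 0.062 ]
bowl rim [0.4466 0.0854 0.062 ]
bowl rim [0.535  0.1711 0.062 ]
bowl rim [0.3617 0.1706 0.062 ]
bowl base [0.448  0.1701 0.01  ]
```

```bash
cat >> h.py <<'E'
L=np.radians(22); ZT=np.array([np.sin(L),0,-np.cos(L)]); GRIP=np.array([-.093,0,.0646]); HZ=.0187
SG=1
def tool(ref,p,yaw,pitch=0.,sg=None):
    """TCP pose putting scoop-frame point ref at world p; pitch>0 = nose up (rad)."""
    sg=SG if sg is None else sg
    Rs=R.from_euler('z',yaw)*R.from_euler('y',-pitch)
    y=np.array([0,sg,0.]); Rt=np.c_[np.cross(y,ZT),y,ZT]
    pos=np.array(p)+Rs.apply(GRIP+HZ*ZT-np.array(ref))
    return pos,(Rs*R.from_matrix(Rt)).as_quat()
NOSE=np.array([.043,0,0]); HEEL=np.array([-.043,0,0])
T0=np.array([.632,-.020,.008]); TY=np.arctan2(.9986,.053); TD=np.array([np.cos(TY),np.sin(TY),0])
SY=np.pi/2+.162; SGRIP=np.array([.4535,-.264,.0646]); BOWL=np.array([.448,.171,0])
def tray(x,h,pitch=0.,lat=0.):  # nose at tray x, height h above floor
    return tool(NOSE,T0+x*TD+np.array([-TD[1],TD[0],0])*lat+[0,0,h],TY,pitch)
E
python3 - <<'E'
from h import *
from bench import kinematics
for sg in (1,-1):
    import h; h.SG=sg
    W={"grasp":tool(GRIP,SGRIP,SY),"pre":tool(GRIP,SGRIP+[0,0,.1],SY)}
    for x,hh,p in [(-.05,.12,0),(-.05,0,0),(.09,0,0),(.115,.021,14),(.135,.038,26),(.135,.15,26)]: W[f"t{x,hh,p}"]=tray(x,hh,np.radians(p))
    for yaw in (60,87,110):
        y=np.radians(yaw); d=np.array([np.cos(y),np.sin(y),0])
        for p in (25,0,-40,-60,-75): W[f"b{yaw,p}"]=tool(NOSE,BOWL-.02*d+[0,0,.09],y,np.radians(p))
    for k,(p,q) in W.items():
        j=kinematics.ik(p,q); print(sg,k,None if j is None else np.round(j,2))
E
```

```text
1 grasp [-0.84  0.67  1.52  0.21  1.29  2.04]
1 pre [-0.84  0.54  1.44  0.2   1.49  2.09]
1 t(-0.05, 0.12, 0) [-0.62  0.73  1.04  0.32  1.58  2.55]
1 t(-0.05, 0, 0) [-0.62  0.85  1.15  0.33  1.37  2.48]
1 t(0.09, 0, 0) [-0.42  0.76  1.31  0.38  1.24  2.61]
1 t(0.115, 0.021, 14) [-0.48  0.84  1.3   0.58  1.34  2.48]
1 t(0.135, 0.038, 26) [-0.51  0.92  1.28  0.74  1.44  2.39]
1 t(0.135, 0.15, 26) [-0.51  0.76  1.25  0.73  1.58  2.52]
1 b(60, 25) [-0.82  0.29  2.36  0.94  1.05  2.12]
1 b(60, 0) None
1 b(60, -40) [ 0.1   0.23  1.7  -0.26  1.4  -2.45]
1 b(60, -60) [ 0.29  0.47  1.44 -0.45  1.73 -2.29]
1 b(60, -75) [ 0.38  0.66  1.24 -0.57  1.98 -2.26]
1 b(87, 25) [-0.63  0.53  1.91  0.68  1.31  2.17]
1 b(87, 0) [-0.43  0.27  1.89  0.39  1.17  2.57]
1 b(87, -40) None
1 b(87, -60) [ 0.34  0.39  1.55 -0.61  1.5  -2.61]
1 b(87, -75) [ 0.48  0.54  1.44 -0.77  1.7  -2.49]
1 b(110, 25) [-0.46  0.72  1.53  0.53  1.56  2.14]
1 b(110, 0) [-0.33  0.45  1.62  0.3   1.34  2.35]
1 b(110, -40) None
1 b(110, -60) [ 0.36  0.3   1.68 -0.7   1.26 -2.87]
1 b(110, -75) [ 0.53  0.41  1.65 -0.92  1.41 -2.64]
-1
[... 517 characters left out ...]
  2.18  0.47  0.98 -0.24]
-1 b(60, -40) [ 0.1   0.23  1.7  -0.26  1.4   0.69]
-1 b(60, -60) [ 0.29  0.47  1.44 -0.45  1.73  0.85]
-1 b(60, -75) [ 0.38  0.66  1.24 -0.57  1.98  0.88]
-1 b(87, 25) [-0.63  0.53  1.91  0.68  1.31 -0.98]
-1 b(87, 0) [-0.43  0.27  1.89  0.39  1.17 -0.57]
-1 b(87, -40) [ 0.1   0.24  1.69 -0.32  1.28  0.26]
-1 b(87, -60) [ 0.34  0.39  1.55 -0.61  1.5   0.53]
-1 b(87, -75) [ 0.48  0.54  1.44 -0.77  1.7   0.65]
-1 b(110, 25) [-0.46  0.72  1.53  0.53  1.56 -1.  ]
-1 b(110, 0) [-0.33  0.45  1.62  0.3   1.34 -0.79]
-1 b(110, -40) [ 0.1   0.24  1.68 -0.33  1.16 -0.12]
-1 b(110, -60) [ 0.36  0.3   1.68 -0.7   1.26  0.27]
-1 b(110, -75) [ 0.53  0.41  1.65 -0.92  1.41  0.5 ]
```

```bash
sed -i 's/^SG=1/SG=-1/' h.py; python3 - <<'E'
from h import *
from bench import env,monitor,eyes
def st(t):
    s=monitor.sense(); print(t,round(s["clock"],2),np.round(s["position"],4),"F",np.round(s["contact_force"],1),"gap",round(s["finger_gap"],3),"gf",np.round(s["gripper_force"],1))
p,q=tool(GRIP,SGRIP+[0,0,.08],SY); env.reach(p,q); st("pre")
p,q=tool(GRIP,SGRIP,SY); print(env.movel(p,.15,guard=8)); st("at")
env.close_gripper(100); st("closed")
f=eyes.grab_frame("wrist"); cv2.imwrite("pics/w1.png",f["frame"][:,:,::-1])
p,q=tool(GRIP,SGRIP+[0,0,.12],SY); print(env.movel(p,.15)); st("lift")
f=eyes.grab_frame("top"); cv2.imwrite("pics/t1.png",cv2.resize(f["frame"][150:310,220:470,::-1],None,fx=3.2,fy=3.2,interpolation=cv2.INTER_CUBIC))
E
```

```text
pre 2.92 [ 0.4527 -0.2565  0.1274] F [-0.7 -0.7 -0.2] gap 1.001 gf 0.0
False
at 3.6 [ 0.4528 -0.2573  0.048 ] F [ 0.5 -0.3  0.5] gap 0.998 gf 0.0
closed 4.22 [ 0.4525 -0.2571  0.0476] F [0.1 0.5 3.7] gap 0.217 gf 97.3
False
lift 5.22 [ 0.4521 -0.2568  0.1664] F [ 0.1  0.9 -1.3] gap 0.219 gf 97.5
```

View pics/t1.png

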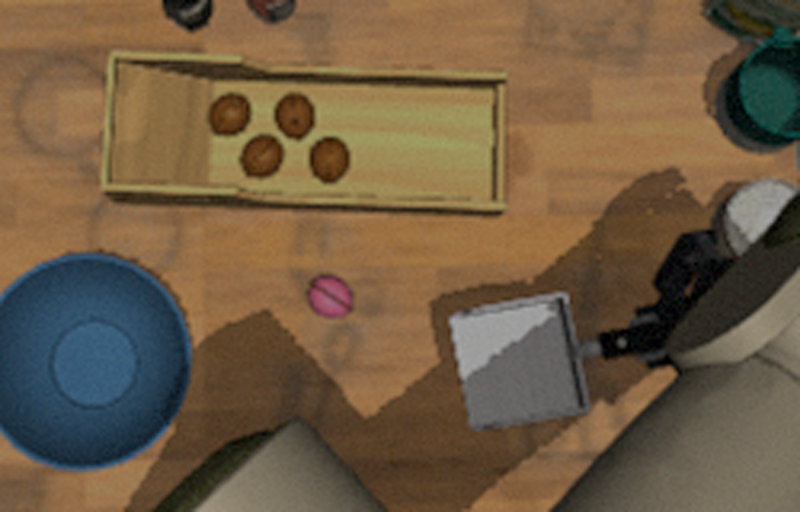

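The scoop is held and lifted level, with its nose corners at crop (449,314) and (474,429). Next I'll move over the tray and compare predicted and seen corners.

```bash
python3 - <<'E'
from h import *
from bench import env,monitor,eyes
f=eyes.grab_frame("top")
Rs=R.from_euler('z',SY); o=SGRIP+[0,0,.12]
for c in [(.043,.044,.014),(.043,-.044,.014),(-.043,.044,.038),(-.043,-.044,.038)]:
    w=o+Rs.apply(np.array(c)-GRIP); print("exp crop",np.round((w2pix(f,w)-[220,150])*3.2))
env.reach(*tray(-.055,.075)); s=monitor.sense(); print(s["clock"],s["position"],tray(-.055,.075)[0])
f=eyes.grab_frame("top"); cv2.imwrite("pics/t2.png",cv2.resize(f["frame"][150:250,240:430,::-1],None,fx=4.2,fy=4.2,interpolation=cv2.INTER_CUBIC))
o=T0-.055*TD+[0,0,.075]; Rs=R.from_euler('z',TY)
for c in [(.043,.044,.014),(.043,-.044,.014),(-.043,.044,.038),(-.043,-.044,.038)]:
    w=o+Rs.apply(np.array(c)-NOSE); print("exp crop",np.round((w2pix(f,w)-[240,150])*4.2))
E
```

```text
exp crop [478. 429.]
exp crop [454. 313.]
exp crop [595. 408.]
exp crop [570. 290.]
6.0667 [ 0.621533   -0.20421919  0.13010281] [ 0.62224833 -0.20373626  0.13026166]
exp crop [418. 235.]
exp crop [421.  93.]
exp crop [564. 233.]
exp crop [566.  88.]
```

View pics/t2.png

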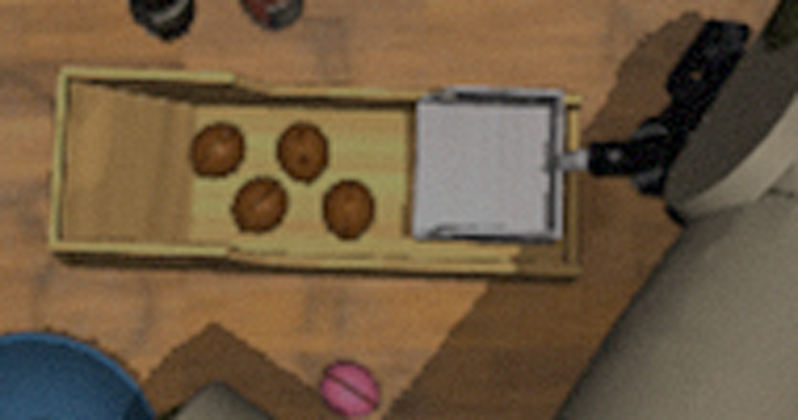

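The pan sits over the front end of the tray: nose corners (413,238) and (415,96), back corners (562,241) and (565,91), within about 2 mm of the prediction. The walnuts are undisturbed. I'll check the tray side edges once against the clean first frame.

```bash
python3 - <<'E'
from h import *
f=np.load("pics/top0.npz"); im=cv2.GaussianBlur(f["frame"],(0,0),.5).astype(np.float32)
N=np.array([-TD[1],TD[0],0])
# rectify plane z=.048 in tray coords, average along x over windows
lat=np.arange(-.070,.0701,.002)
for x0,x1 in [(-.14,-.09),(-.09,-.04)]:
    xs=np.arange(x0,x1,.002); prof=[]
    for l in lat:
        uv=np.array([w2pix(f,T0+[0,0,.04]+x*TD+l*N) for x in xs],np.float32)
        prof.append(cv2.remap(im,uv[:,0][None],uv[:,1][None],cv2.INTER_LINEAR).mean((0,1)))
    print(x0); print([(int(round(l*1000)),int(p[0]),int(p[2])) for l,p in zip(lat,prof) if abs(l)>.036])
E
```

```text
-0.14
[(-70, 140, 69), (-68, 142, 69), (-66, 142, 69), (-64, 142, 70), (-62, 141, 69), (-60, 139, 69), (-58, 141, 74), (-56, 143, 76), (-54, 134, 69), (-52, 106, 52), (-50, 71, 33), (-48, 57, 25), (-46, 64, 29), (-44, 98, 49), (-42, 129, 66), (-40, 147, 75), (-38, 149, 75), (36, 149, 76), (38, 149, 76), (40, 149, 76), (42, 149, 76), (44, 149, 76), (46, 146, 76), (48, 137, 72), (50, 133, 69), (52, 138, 71), (54, 144, 75), (56, 129, 67), (58, 96, 46), (60, 69, 32), (62, 73, 33), (64, 106, 49), (66, 133, 60), (68, 143, 63), (70, 144, 61)]
-0.09
[(-70, 141, 69), (-68, 142, 70), (-66, 143, 71), (-64, 144, 72), (-62, 138, 69), (-60, 136, 67), (-58, 139, 69), (-56, 144, 72), (-54, 125, 62), (-52, 89, 42), (-50, 57, 24), (-48, 55, 24), (-46, 72, 34), (-44, 100, 50), (-42, 131, 67), (-40, 147, 74), (-38, 149, 75), (36, 148, 75), (38, 148, 75), (40, 148, 77), (42, 148, 79), (44, 148, 80), (46, 147, 79), (48, 140, 74), (50, 134, 70), (52, 136, 69), (54, 141, 72), (56, 126, 63), (58, 94, 45), (60, 61, 27), (62, 81, 38), (64, 112, 54), (66, 138, 65), (68, 144, 66), (70, 145, 63)]
```

```bash
cat >> h.py <<'E'
LAT=-.003; TY+=.008
def st(t):
    from bench import monitor
    s=monitor.sense(); print(t,round(s["clock"],2),np.round(s["position"],4),"F",np.round(s["contact_force"],1),"gap",round(s["finger_gap"],3))
    return s
def sweep():
    from bench import env
    env.movel(tray(-.057,.075,0,LAT)[0],.15,frame=tray(-.057,.075)[1])
    print(env.movel(tray(-.057,.012,0,LAT)[0],.12))
    hit=env.movel(tray(-.057,-.008,0,LAT)[0],.03,guard=4); s=st("floor")
    h0=s["position"][2]-tray(-.057,0,0,LAT)[0][2]+.0006; print("hit",hit,"h0",h0)
    env.movel(tray(-.057,h0,0,LAT)[0],.05)
    hit=env.movel(tray(.086,h0,0,LAT)[0],.10,guard=25); st("end %s"%hit)
    return h0
E
python3 - <<'E'
from h import *
from bench import eyes
h0=sweep()
f=eyes.grab_frame("top"); cv2.imwrite("pics/t3.png",cv2.resize(f["frame"][150:250,240:430,::-1],None,fx=4.2,fy=4.2,interpolation=cv2.INTER_CUBIC))
E
```

```text
False
floor 7.51 [ 0.6263 -0.2059  0.0555] F [-0.9  0.9  3.9] gap 0.215
hit True h0 0.000805222979970436
end False 9.34 [ 0.6337 -0.0635  0.056 ] F [ 0.3  0.4 -1.2] gap 0.22
```

View pics/t3.png

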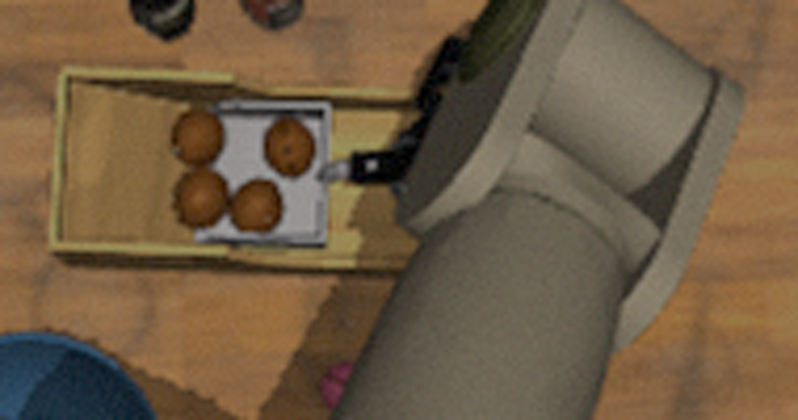

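Two walnuts are already in the pan at (290,147) and (256,205). The other two, at (198,137) and (202,197), are on the lip against the slope. Next is tilting up along the slope.

```bash
cat >> h.py <<'E'
def curl(h0):
    from bench import env
    for h in (.010,.022,.034,.042):
        x=.087+h/np.tan(np.radians(40)); p=np.arcsin(h/.086)
        hit=env.movel(*[tray(x,h+h0+.001,p,LAT)[0]],.10,frame=tray(x,h,p,LAT)[1],guard=30)
        if hit: st("guard %.3f"%h); break
    st("curled")
E
python3 - <<'E'
from h import *
from bench import eyes,env
curl(.0008)
x=.087+.042/np.tan(np.radians(40)); p=np.arcsin(.042/.086)
a=tray(x-.04,.075,p,LAT); env.movel(a[0],.10,frame=a[1]); st("up")
f=eyes.grab_frame("top"); cv2.imwrite("pics/t4.png",cv2.resize(f["frame"][150:250,240:430,::-1],None,fx=4.2,fy=4.2,interpolation=cv2.INTER_CUBIC))
E
```

```text
curled 10.53 [ 0.6361 -0.019   0.03  ] F [ 1.   0.1 -1.5] gap 0.221
up 11.19 [ 0.6339 -0.0586  0.0611] F [-0.6 -0.4 -2.7] gap 0.221
```

View pics/t4.png

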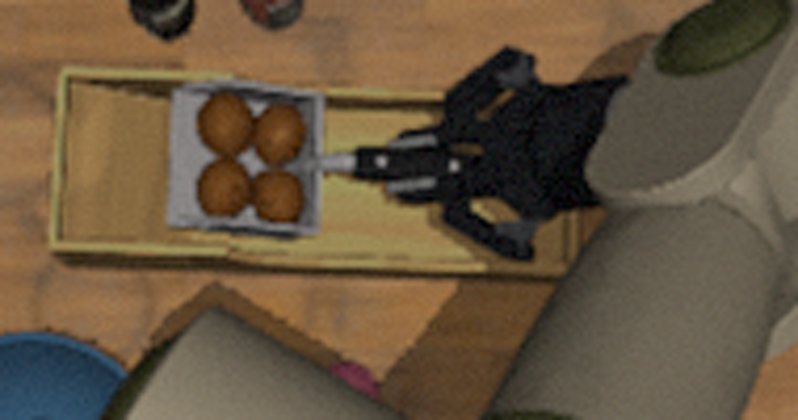

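All four walnuts sit in the tilted pan, at (225,122), (279,133), (224,188) and (278,195). I'll carry them to the bowl and tip.

```bash
python3 - <<'E'
from h import *
from bench import eyes,env
x=.097+.0; p=np.arcsin(.042/.086)
a=tray(x,.15,p,LAT); env.movel(a[0],.15)
d=TD
B=lambda back,z,pd: tool(NOSE,BOWL-back*d+[0,0,z],TY,np.radians(pd))
a=B(.03,.14,np.degrees(p)); env.movel(a[0],.18,frame=a[1]); st("over")
for z,pd in [(.10,15),(.085,0),(.078,-18),(.075,-35),(.075,-50),(.08,-65)]:
    a=B(.03,z,pd); env.movel(a[0],.12,frame=a[1])
st("tipped"); env.hold(.5)
f=eyes.grab_frame("top"); cv2.imwrite("pics/t5.png",cv2.resize(f["frame"][150:310,200:400,::-1],None,fx=3.6,fy=3.6,interpolation=cv2.INTER_CUBIC))
E
```

```text
over 13.18 [0.4409 0.0053 0.1182] F [ 0.3 -0.5 -2. ] gap 0.226
tipped 15.84 [0.4459 0.1284 0.2163] F [ 0.5  0.9 -1.5] gap 0.218
```

View pics/t5.png

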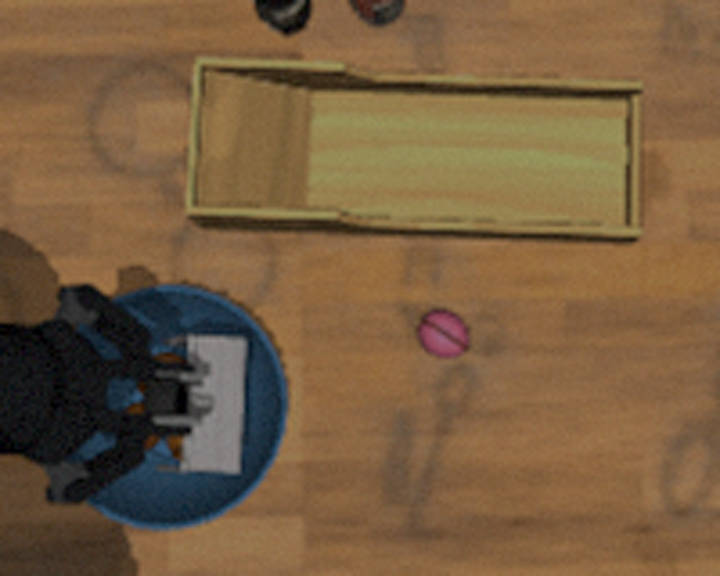

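The tray is empty, and walnuts show in the bowl around the tipped pan at (165,360) and (160,445). I'll lift away, level the scoop, set it down where it stood and check.

```bash
python3 - <<'E'
from h import *
from bench import eyes,env
B=lambda back,z,pd: tool(NOSE,BOWL-back*TD+[0,0,z],TY,np.radians(pd))
a=B(.03,.15,-65); env.movel(a[0],.15)
for back,pd in [(.045,-45),(.06,-20),(.08,0)]:
    a=B(back,.16,pd); env.movel(a[0],.18,frame=a[1])
a=tool(GRIP,SGRIP+[0,0,.10],SY); env.reach(*a); st("above")
f=eyes.grab_frame("top"); cv2.imwrite("pics/t6.png",cv2.resize(f["frame"][150:310,205:455,::-1],None,fx=3.2,fy=3.2,interpolation=cv2.INTER_CUBIC))
E
```

```text
above 19.5 [ 0.4531 -0.2555  0.1481] F [-0.3 -0.1 -1.6] gap 0.224
```

View pics/t6.png

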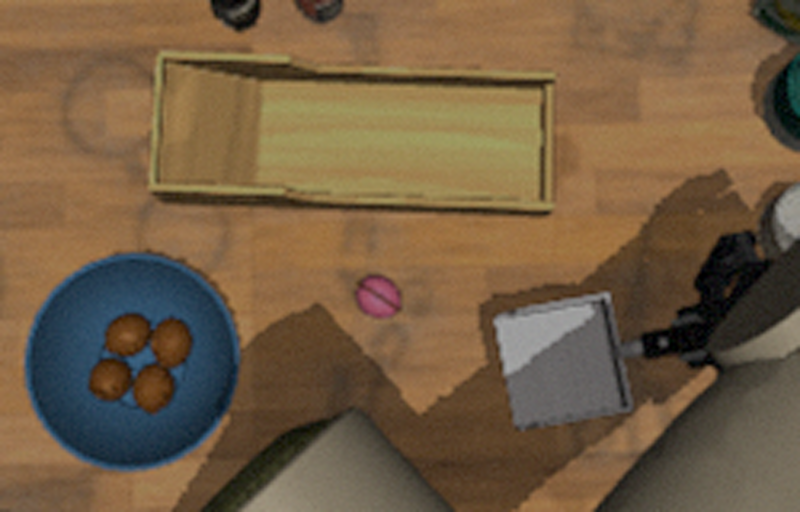

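All four walnuts lie in the bowl, at (128,334), (170,342), (110,379) and (153,388). The bowl hasn't moved, and the scoop is empty and level. I'll set it down.

```bash
python3 - <<'E'
from h import *
from bench import eyes,env
P=lambda z: tool(GRIP,SGRIP+[0,0,z],SY)[0]
env.movel(P(.012),.12); hit=env.movel(P(-.005),.02,guard=3); s=st("down %s dz %.4f"%(hit,0)); print(s["position"][2]-P(0)[2])
env.hold(.2); env.release(); env.hold(.2); st("rel")
Rt=R.from_quat(s["ee_rot"]).as_matrix(); env.movel(np.array(s["position"])-.10*Rt[:,2],.12); st("away")
env.movel(np.array(s["position"])-.10*Rt[:,2]+[0,0,.08],.15); env.hold(.5); st("end")
f=eyes.grab_frame("scene"); cv2.imwrite("pics/s7.png",cv2.resize(f["frame"][130:310,180:460,::-1],None,fx=2.8,fy=2.8,interpolation=cv2.INTER_CUBIC))
E
```

```text
down True dz 0.0000 21.04 [ 0.4524 -0.257   0.0475] F [0.6 0.2 4. ] gap 0.225
0.00020266207651914447
rel 22.1 [ 0.4521 -0.2569  0.0471] F [ 0.2 -0.6  0. ] gap 0.999
away 23.08 [ 0.4582 -0.2936  0.1395] F [-0.2  0.5 -0.4] gap 0.997
end 24.27 [ 0.4584 -0.2941  0.22  ] F [-0.7  0.1  0.7] gap 1.003
```

View pics/s7.png

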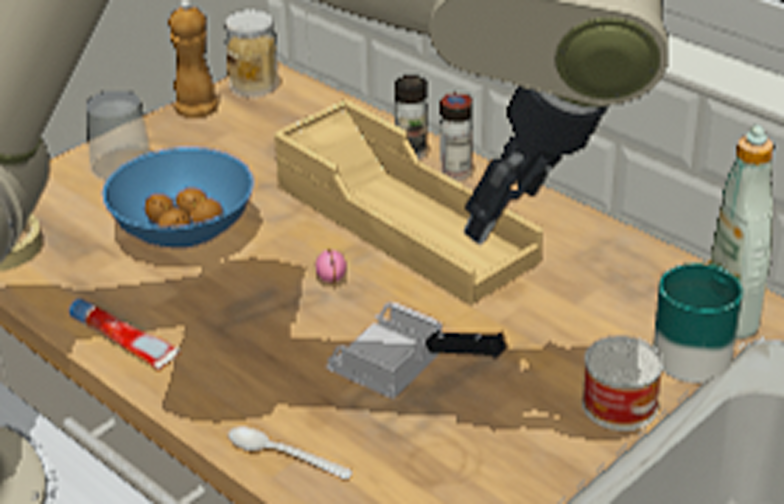

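The scoop stands flat at (400,350) and is released. All four walnuts are in the bowl at (180,208), the tray is empty, and the bystanders are where they were.

```bash
python3 -c "
from bench import job; print(job.hand_in())"
```

```text
the job is handed in; nothing more can be done
None
```

I scooped all four walnuts into the blue bowl in one pass, stood the scoop back on its flat bottom where it started, and handed the job in at about 24 s on the robot's clock; the last picture showed the bowl and the other things where they had been.

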